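# Nest a roller on the lift gauge and hold it up with the cam lever

### The arm

A 6-joint arm with a two-finger parallel gripper is mounted at the origin on the work surface. World frame = base frame: x ahead of the robot, y to its left, z up, the work surface at z = 0. Lengths are in m, angles in rad, forces in N, time in s.
With the tool pointing down it reaches from about 0.375 to 0.9 m from the base axis. Payload 3.1 kg.
Tool frame: the origin (TCP) lies on the centre line of the jaws, within the pads' length; the fingertips stand robot.nose_length ahead of it and the grasp point (between the pads) lies 6 mm ahead of it (robot.nose_length is the distance from the TCP to the fingertips, in m); z points along the fingers, y is the line along which they close (so a half turn about z gives the same grasp; the last joint's range is limited). The gripper opens to 87 mm and grips with 3 to 60 N. Pads are 19 mm wide; open, the fingers measure 117 mm over their backs; the gripper's body (75 mm by 190 mm) begins 51 mm behind the grasp point.
Start: joints at [0.996, 0.527, 1.433, -0, 1.181, -0.178], TCP at [0.242, 0.576, 0.217] pointing down, gripper open.
Joint ranges: [-3.08, 3.08], [-0.75, 2.2], [0.22, 2.44], [-1.43, 4.57], [0, 2.65], [-2.85, 2.85]. Speed limits (rad/s): [2.79, 2.79, 3.14, 3.14, 3.14, 3.14].

### API

Orientations are given as a unit quaternion [x, y, z, w].
In Python, from rig import robot gives the robot as it stands.
- The arm moves only by the shell command python3 -m crank 'ROWS' [FORCE]. ROWS is JSON, one flat list of numbers, 7 for each row, row after row: the shift along the tool's x, y, z in mm, then the turn, a rotation vector about the tool's x, y, z in degrees, then the closure in counts, from 0 (fully open) to 255 (shut). In form: [x, y, z, ax, ay, az, fingers, x, y, z, ax, ay, az, fingers, ...]. A call has exactly 5 rows; each row is the pose to reach, as a shift and turn from the pose commanded when the call began, along the tool's axes at that moment; what a row does not reach only later rows make up. A row lasts 1/12 s, in which the tool goes at most 41.7 mm and 7.16 degrees, less where a joint would pass 70% of its speed; a pose out of reach is approached as far as the arm can. A call with a gripper value outside its range is refused whole. The fingers move at their own pace and stop on an object; FORCE is the grip in N (left out, the last holds). Time passes only in rows, so rows that repeat a pose let the fingers close, or fill a call up. It gives the time, the measured TCP pose, the force, the opening and the grip force at its end, in the units of the state.
- robot.get_obs(): the state, without advancing time (a new reading comes with each control period).
- robot.camera(name): name is "scene" or "top"; returns a dict with "pixels" (480x640x3 uint8, red, green, blue), "intrinsics" (3x3 intrinsics, pixels), "k1" (the pictures are not rectified: a ray, as slopes to the right and down, at radius r is drawn at 1 + k1 r^2 times it, then the intrinsics apply), "extrinsics" (4x4, takes a point from camera to world coordinates). Camera axes: x right, y down, z forward; pixel columns grow to the right and rows downward; lengths in m; the calibration is good to about 2 mm. A picture is of the moment at which its call begins. There is no depth.
- robot.hand_in(): hands the job in; it is judged then, once.
The state is a dict: "time": time; "q": joint angles; "joint_velocities": joint speeds; "joint_torque": joint torques, N m; "position": TCP position; "tool_rot": TCP orientation; "ft_force": force on the tool from outside, world axes, zero at the start; "moment": the same for the moment, N m; "grip_width": finger opening in m; "grip_force": force on a finger pad.
Only numpy, scipy, OpenCV 4.12 (cv2) and the standard library are available. Lean on these libraries where they do the work, as an engineer would, in place of code of your own. Each camera call takes 0.05 s, during which the arm holds its last target. There are 200 camera calls.

### The job

Saddle the spare large roller in the gap on top of the two rollers in the gauge's lift table, lined up with them end to end, and let go of it. Then swing the cam lever by its black handle up to its highest lift point, arm straight upright, without swinging it far over the top, and finish while holding it there: the lever springs back, so your program must end with the handle still held and the rollers still nested. Leave the thin spindle, multimeter, jar and screwdriver where they are.

Things in the scene. Friction and masses are not known exactly. Their poses are not given: they have to be found in the camera images.
- spare_mid (a point): Middle of the spare large roller, the one to move: aluminium, 40 mm diameter, 90 mm long, with a 10 mm thick dark stub 8 mm long at each end; about 170 g, loose. Its y axis is the roller's axis (x and z turn as it rolls). It starts level on a low grey rest (60 x 70 mm, two ridges 12 mm high above the bench), middle 26 mm above the bench, left or right of the gauge. Grip it across from above.
- spare: The same spare roller as a body; its origin is also its middle.
- gauge: The fixed roller gauge, 260 x 130 mm; origin on the bench under its middle, z up, y along the rollers, x roughly away from the robot. At its x = +-90 to +-126 mm, y within 28 mm, stand two white optical heads, 175 mm high above the bench; between them the lift table, and on its -y side (right, seen from the robot) the cam lever.
- cradle_mid (a point): Middle of the top face of the gauge's lift table, a steel tray 92 x 122 mm with 12 mm rims, which the cam lifts by 16 mm. z up, y along the rollers lying in it, x across them, roughly away from the robot. 96 mm above the bench with the lever down. A roller nested on the two others has its middle 54 to 55 mm above this point, at x = 0, y = 0 of this frame.
- base_near_mid (a point): Middle of the lower roller nearer the robot, lying in the lift table along its y axis; same size as the spare, loose. Its y axis is the roller's axis. The tops of the two lower rollers are 40 mm above the table's face: fingers beside the nested roller must stay above that.
- base_far_mid (a point): The same for the lower roller farther from the robot; the two lie side by side, almost touching.
- cam_axis (a point): Point on the axis of the cam shaft, level with the middle of the handle along the shaft; 45 mm above the bench, fixed. Its y axis is the shaft's axis (pointing from the handle towards the lift table, whose middle is 112 mm away that way), x points level, roughly away from the robot, z up.
- cam_handle: Black round handle bar of the cam lever, 16 mm diameter, 72 mm long, parallel to the shaft; origin at its middle, 110 mm from the cam axis, about 64 mm above the bench at rest. The lever's steel arm (12 mm thick) joins it at the end nearest the lift table, 37 mm from the middle. Only its y axis (along the bar) has meaning: the bar is a sleeve that spins freely, so a pinch from above need not turn.
- cam_lever (a joint): Cam lever angle, rad. 0: on its stop, arm towards the robot, 0.17 rad above level. Grows as the handle swings up and over, away from the robot. At 1.40 the arm is straight upright and the table highest; beyond, the table sinks again (stop at 2.1). A spring always pulls it back to 0 (it takes about 3 to 10 N at the handle to lift it, 3 to 5 N to hold it upright).
- spindle: Thin short aluminium spindle, 24 mm diameter, 60 mm long plus 8 mm stubs, lying on a grey rest of its own on the other side of the gauge, its middle (origin) 18 mm above the bench. Bystander.
- multimeter: Yellow multimeter, 155 x 78 x 36 mm, lying flat beyond the work on the left; origin under its middle. Bystander.
- jar: Small jar, 56 mm diameter, 70 mm high, upright beyond the work on the right; origin under its middle. Bystander.
- driver: Screwdriver lying just beyond the gauge, far side of the bench. Bystander.
Things that resemble listed ones, but are neither listed nor needed, are in the scene too. Leave any purple or yellow look-alike of the spare alone.

How it is judged:
On the way, in this order (a step that is already met when the one before it is completed fails the run):
1. the spare roller lies nested on the two lower rollers, let go, with the lever still down (x of spare_mid in the frame of cradle_mid between -0.007 and 0.007 m and y of spare_mid in the frame of cradle_mid between -0.012 and 0.012 m and z of spare_mid in the frame of cradle_mid between 0.049 and 0.059 m and angle between the y axis of spare_mid and the y axis of cradle_mid, either way round below 0.12 rad and contact force between the fingers and spare below 0.05 N and z of base_near_mid in the frame of cradle_mid between 0.017 and 0.024 m and angle between the y axis of each of base_near_mid, base_far_mid and the y axis of cradle_mid, either way round below 0.1 rad and z of base_far_mid in the frame of cradle_mid between 0.017 and 0.024 m and value of joint cam_lever below 0.2 rad), for 0.3 s.
2. the lever is held at its highest lift (value of joint cam_lever between 1.26 and 1.54 rad and contact force between the fingers and cam_handle above 1 N), for 0.2 s.
At the end, for the whole second after the job is handed in: Fingers hold the handle (over 1 N), lever still within 0.14 rad of 1.40; spare roller untouched on both lower rollers: 7 mm across, 12 mm lengthwise, middle 49 to 59 mm above the lift table face, parallel within 0.12 rad; lower rollers flat in the table (0.1 rad) (all of step 2 and velocity of joint cam_lever between -0.1 and 0.1 rad/s and linear speed of spare below 0.03 m/s and x of spare_mid in the frame of cradle_mid between -0.007 and 0.007 m and y of spare_mid in the frame of cradle_mid between -0.012 and 0.012 m and z of spare_mid in the frame of cradle_mid between 0.049 and 0.059 m and angle between the y axis of spare_mid and the y axis of cradle_mid, either way round below 0.12 rad and contact force between the fingers and spare below 0.05 N and z of base_near_mid in the frame of cradle_mid between 0.017 and 0.024 m and angle between the y axis of each of base_near_mid, base_far_mid and the y axis of cradle_mid, either way round below 0.1 rad and z of base_far_mid in the frame of cradle_mid between 0.017 and 0.024 m); the arm keeps its last pose, push and grip.
It fails at once if the lever swings far over the top (more than 0.35 rad past it) (value of joint cam_lever above 1.75 rad).
It fails at once if a bystander is disturbed (moved more than 25 mm) (distance of any of spindle, multimeter, jar, driver from where it was at the start of the episode above 0.025 m).
It also fails if it takes over 58 s, if anything falls off the work surface, if the arm or the gripper's body presses on something with over 40 N, if the wrist force passes 120 N, or if a joint passes its speed limit or range.

## Working session

There is one attempt and no reset: what is moved stays moved. The work goes in short steps, Python scripts to look and compute and a shell command to move; the robot and the scene stay as the last step left them, time stands still between calls to the robot, and variables do not carry over. Pictures are saved under pics/ and viewed, at most 10 in all, crops included, and the job is handed in when it is done.

```bash
ls; mkdir -p pics; python3 - <<'E'
from rig import robot
import cv2,numpy as np
print(robot.nose_length)
o=robot.get_obs();print({k:np.round(v,4) for k,v in o.items()})
for n in("scene","top"):
    c=robot.camera(n);cv2.imwrite(f"pics/{n}0.png",c["pixels"][:,:,::-1]);print(n,c["intrinsics"].tolist(),c["k1"],np.round(c["extrinsics"],4).tolist())
E
```

```text
pics
0.025
{'time': np.float64(0.0), 'q': array([ 0.9955,  0.5285,  1.4339, -0.    ,  1.1814, -0.1785]), 'joint_velocities': array([ 0.0002,  0.0001, -0.0013, -0.0001, -0.0005,  0.0018]), 'joint_torque': array([-2.00000e-04, -4.40041e+01, -1.76592e+01,  6.32000e-02,
        5.83000e-02, -2.00000e-04]), 'position': array([0.2411, 0.5758, 0.2164]), 'tool_rot': array([ 1.971e-01,  9.804e-01, -1.000e-03, -4.000e-04]), 'ft_force': array([-0.1413, -0.1701, -0.6978]), 'moment': array([0.022 , 0.0027, 0.0218]), 'grip_force': np.float64(0.0), 'grip_width': np.float64(0.0869)}
scene [[460.91897624354715, 0.0, 317.9406440906298], [0.0, 460.91897624354715, 235.6170448262761], [0.0, 0.0, 1.0]] -0.000961521990491205 [[-0.8943, 0.2596, -0.3644, 1.0423], [0.4468, 0.56, -0.6977, 0.7126], [0.023, -0.7868, -0.6168, 0.7818], [0.0, 0.0, 0.0, 1.0]]
top [[535.1385272234021, 0.0, 325.521156801777], [0.0, 535.1385272234021, 240.96761121811485], [0.0, 0.0, 1.0]] -0.1506420756053635 [[0.0179, -0.9961, 0.087, 0.5246], [-0.9998, -0.0175, 0.0057, -0.0655], [-0.0042, -0.0871, -0.9962, 1.2631], [0.0, 0.0, 0.0, 1.0]]
```

View pics/top0.png

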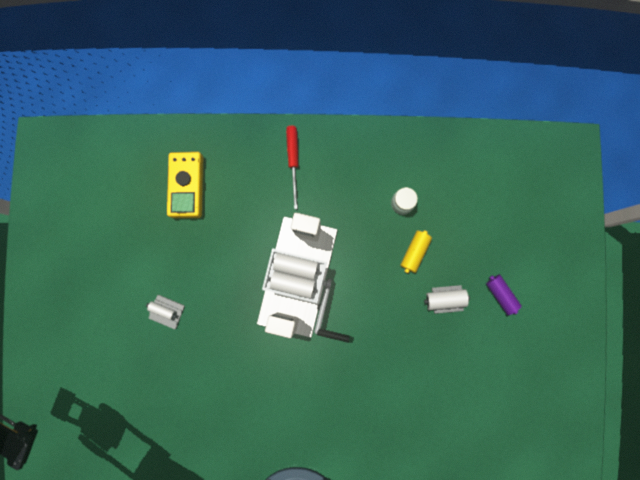

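View pics/scene0.png

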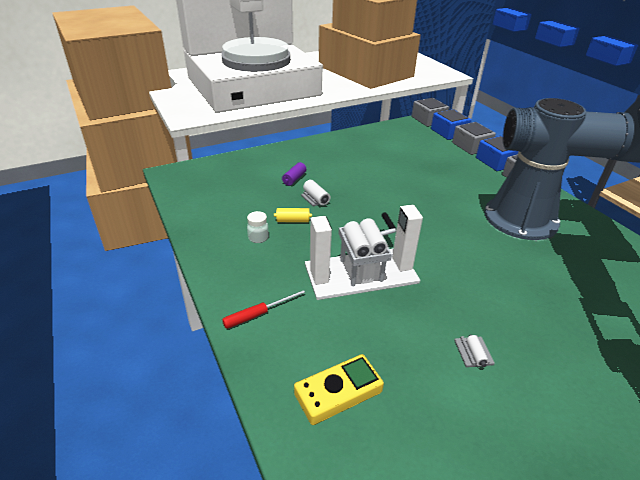

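Top view: gauge at about (297,275), the lower rollers at (296,266) and (291,286), and the handle bar at (335,336). The spare lies on the right at (447,299) and the spindle on the left at (163,311). The yellow and purple look-alikes are beyond and right of the spare. The scene view agrees.

```bash
cat > h.py <<'E'
import cv2,numpy as np
from rig import robot
from scipy.spatial.transform import Rotation as R
def rays(c,uv):
    K=c["intrinsics"];uv=np.atleast_2d(np.asarray(uv,float))
    d=(uv-[K[0,2],K[1,2]])/[K[0,0],K[1,1]]
    p=cv2.undistortPoints(uv.reshape(-1,1,2),K,np.array([c["k1"],0,0,0,0.])).reshape(-1,2)
    E=c["extrinsics"];return E[:3,3],np.c_[p,np.ones(len(p))]@E[:3,:3].T
def cast(c,uv,z):
    o,d=rays(c,uv);return o+d*((z-o[2])/d[:,2])[:,None]
def blob(c,roi,f,minA=15):
    x0,y0,x1,y1=roi;m=f(c["pixels"][y0:y1,x0:x1].astype(int)).astype(np.uint8)
    n,l,s,ce=cv2.connectedComponentsWithStats(m);out=[]
    for i in range(1,n):
        if s[i,4]>=minA:
            p=np.argwhere(l==i)[:,::-1]+[x0,y0];out.append(p)
    return sorted(out,key=len)[::-1]
def axis(p):  # centroid & direction of world xy points
    m=p.mean(0);w,v=np.linalg.eigh(np.cov((p-m)[:,:2].T));return m,v[:,1]
E
python3 - <<'E'
from h import *
c=robot.camera("top")
for n,roi,f,z in [("spare",(415,275,485,325),lambda a:a.min(2)>130,.026),
  ("handle",(310,320,365,355),lambda a:a.max(2)<55,.064),("gaugewhite",(240,200,350,350),lambda a:a.min(2)>120,.1),("gauge",(240,200,350,350),lambda a:(a.max(2)-a.min(2))<30,.1),("white",(240,200,350,350),lambda a:a.min(2)>225,.175)]:
    for p in blob(c,roi,f)[:4]:
        r=cv2.minAreaRect(p.astype(np.float32));box=cv2.boxPoints(r)
        w=cast(c,p,z);m,d=axis(w);print(n,len(p),np.round(r[0]),np.round(r[1]),"w",np.round(m,4),"ang",round(np.degrees(np.arctan2(d[1],d[0])),1),np.round(cast(c,[r[0]],z),4)[0])
im=c["pixels"][:,:,::-1]
a=cv2.resize(im[205:350,240:360],None,fx=4,fy=4,interpolation=cv2.INTER_CUBIC);b=cv2.resize(im[270:330,415:480],None,fx=4,fy=4,interpolation=cv2.INTER_CUBIC)
o=np.zeros((580,740+10,3),np.uint8);o[:580,:480]=a;o[:240,485:745]=b;cv2.imwrite("pics/crop.png",o)
E
```

```text
spare 767 [448. 297.] [21. 40.] w [ 0.5065 -0.3441  0.026 ] ang 95.6 [ 0.5076 -0.345   0.026 ]
spare 60 [448. 310.] [ 2. 27.] w [ 0.4765 -0.344   0.026 ] ang 95.8 [ 0.4769 -0.3461  0.026 ]
handle 29 [341. 335.] [15.  2.] w [ 0.4193 -0.0982  0.064 ] ang 75.5 [ 0.4198 -0.0971  0.064 ]
handle 22 [339. 339.] [16.  1.] w [ 0.4118 -0.0928  0.064 ] ang 77.9 [ 0.4119 -0.0927  0.064 ]
gaugewhite 6581 [298. 276.] [ 66. 124.] w [0.5464 0.0039 0.1   ] ang 169.1 [ 5.482e-01 -4.000e-04  1.000e-01]
gaugewhite 29 [296. 204.] [8. 3.] w [0.7058 0.0093 0.1   ] ang -173.1 [0.7066 0.0086 0.1   ]
gauge 7841 [304. 276.] [ 93. 128.] w [ 0.5391 -0.0042  0.1   ] ang 176.1 [ 0.5488 -0.0145  0.1   ]
gauge 37 [296. 204.] [9. 3.] w [0.7052 0.0087 0.1   ] ang -174.0 [0.7054 0.0086 0.1   ]
white 1846 [288. 305.] [57. 60.] w [0.4826 0.0205 0.175 ] ang 116.8 [0.4876 0.0138 0.175 ]
white 1490 [303. 249.] [57. 66.] w [ 0.6184 -0.0093  0.175 ] ang -142.6 [ 0.603  -0.0131  0.175 ]
white 288 [294. 265.] [43.  9.] w [0.5697 0.0041 0.175 ] ang 76.5 [0.5699 0.0048 0.175 ]
white 85 [329. 230.] [17.  7.] w [ 0.6413 -0.066   0.175 ] ang 63.5 [ 0.6432 -0.0655  0.175 ]
```

View pics/crop.png

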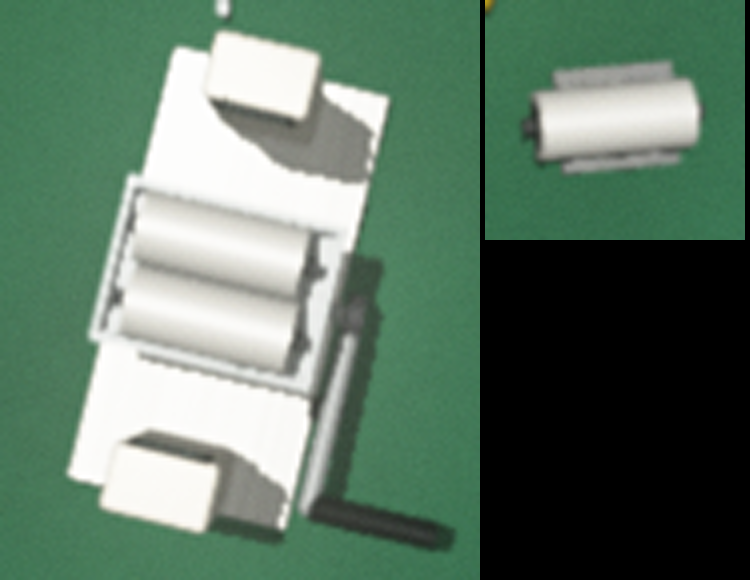

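The crop gives these positions in crop pixels. Plate corners: (178,48), (388,97), (285,528), (68,475). Tray rim corners: (130,175), (345,235), (315,395), (92,338). The roller valley runs (137,264) to (300,297), and the handle (312,507) to (445,540). The spare body corners are (538,92), (697,80), (698,145), (538,158).

```bash
cat >> h.py <<'E'
def go(x,y,z,yaw):
    """print shift (mm) and turn (deg) in tool axes to reach TCP x,y,z, tool down, tool-y at world angle yaw (deg, mod 180)"""
    o=robot.get_obs();T=R.from_quat(o["tool_rot"])
    d=T.inv().apply(np.array([x,y,z])-o["position"])*1000
    best=None
    for k in(0,180):
        a=np.radians(yaw+k);Y=np.array([np.cos(a),np.sin(a),0]);Z=np.array([0,0,-1.]);G=R.from_matrix(np.c_[np.cross(Y,Z),Y,Z])
        t=np.degrees((T.inv()*G).as_rotvec())
        print("shift",np.round(d,1),"turn",np.round(t,1),"|",round(float(np.linalg.norm(t)),1))
    print("pos",np.round(o["position"],4),"q",np.round(o["q"],2),"t",round(float(o["time"]),2),"F",np.round(o["ft_force"],1),"w",round(float(o["grip_width"]),4),"gf",round(float(o["grip_force"]),1))
E
python3 - <<'E'
from h import *
c=robot.camera("top")
g=lambda p:np.array(p)/4+[239.6,204.6]
s=lambda p:(np.array(p)-[485,0])/4+[414.6,269.6]
def rep(n,p,z,ab):
    w=cast(c,p,z);d=w[ab[0]]-w[ab[1]];print(n,np.round(w.mean(0),4),"ang",round(np.degrees(np.arctan2(d[1],d[0]))%180,1),"len",round(np.linalg.norm(d),4))
P=[(178,48),(388,97),(285,528),(68,475)]
for z in(0,.012):rep("plate y",g(P),z,(0,1));rep("plate x",g(P),z,(0,3))
rep("tray",g([(130,175),(345,235),(315,395),(92,338)]),.108,(0,3))
rep("tray y",g([(130,175),(345,235),(315,395),(92,338)]),.108,(0,1))
rep("valley",g([(137,264),(300,297)]),.12,(0,1))
rep("rollers",g([(140,195),(308,232),(295,368),(120,335)]),.116,(0,1))
rep("handle",g([(312,507),(445,540)]),.064,(0,1))
rep("heads",g([(225,32),(322,52),(300,122),(208,98),(120,445),(220,463),(205,530),(103,500)]),.175,(0,4))
rep("spare",s([(538,92),(697,80),(698,145),(538,158)]),.026,(0,1));rep("spare2",s([(538,92),(697,80),(698,145),(538,158)]),.026,(3,2))
go(.5,.2,.32,0)
E
```

```text
plate y [0.5506 0.0075 0.    ] ang 77.8 len 0.1284
plate x [0.5506 0.0075 0.    ] ang 166.9 len 0.2607
plate y [0.5503 0.0068 0.012 ] ang 77.8 len 0.1272
plate x [0.5503 0.0068 0.012 ] ang 166.9 len 0.2583
tray [0.5484 0.0064 0.108 ] ang 168.3 len 0.0904
tray y [0.5484 0.0064 0.108 ] ang 75.4 len 0.121
valley [0.5509 0.0067 0.12  ] ang 79.7 len 0.089
rollers [0.5499 0.0084 0.116 ] ang 78.6 len 0.0926
handle [ 0.4185 -0.0818  0.064 ] ang 77.1 len 0.0762
heads [0.5502 0.006  0.175 ] ang 167.1 len 0.2172
spare [ 0.5018 -0.3445  0.026 ] ang 94.9 len 0.094
spare2 [ 0.5018 -0.3445  0.026 ] ang 95.1 len 0.0945
shift [-383.9 -247.  -103. ] turn [-0.1  0.  67.3] | 67.3
shift [-383.9 -247.  -103. ] turn [-0.000e+00 -1.000e-01 -1.127e+02] | 112.7
pos [0.2413 0.5761 0.2167] q [ 1.    0.53  1.43  0.    1.18 -0.18] t 0.2 F [ 0.2 -0.1  0.7] w 0.0871 gf 0.0
```

```bash
python3 -m crank '[-384,-247,-103,0,0,60,0,-384,-247,-103,0,0,60,0,-384,-247,-103,0,0,60,0,-384,-247,-103,0,0,60,0,-384,-247,-103,0,0,60,0]' 20; python3 - <<'E'
from h import *
go(.502,-.3445,.25,5)
E
```

```text
time: 0.62
position: [0.3571, 0.4073, 0.2634]
tool_rot: [0.491, 0.871, -0.0, -0.0]
ft_force: [0.9, 0.3, 0.3]
grip_width: 0.0872
grip_force: 0.0
shift [-718.4 -264.8   13.6] turn [-0.   0.  26.1] | 26.1
shift [-718.4 -264.8   13.6] turn [  -0.    -0.  -153.9] | 153.9
pos [0.3571 0.4073 0.2634] q [ 0.64  0.36  1.59 -0.    1.19  0.1 ] t 0.62 F [0.9 0.3 0.3] w 0.0872 gf 0.0
```

```bash
python3 -m crank '[-718,-265,-30,0,0,26,0,-718,-265,-30,0,0,26,0,-718,-265,-30,0,0,26,0,-718,-265,-30,0,0,26,0,-718,-265,-30,0,0,26,0]'; python3 - <<'E'
from h import *
go(.502,-.3445,.27,5)
E
```

```text
time: 1.03
position: [0.3969, 0.2029, 0.2715]
tool_rot: [0.674, 0.739, 0.0, 0.0]
ft_force: [0.9, 0.7, -0.4]
grip_width: 0.0868
grip_force: 0.0
shift [-554.8   53.9    1.5] turn [0.  0.  0.3] | 0.3
shift [-554.8   53.9    1.5] turn [  -0.     0.  -179.7] | 179.7
pos [0.3969 0.2029 0.2715] q [ 0.22  0.21  1.79 -0.    1.14  0.13] t 1.03 F [ 0.9  0.7 -0.4] w 0.0868 gf 0.0
```

```bash
python3 -m crank '[-400,-440,-10,0,0,0,0,-400,-440,-10,0,0,0,0,-400,-440,-10,0,0,0,0,-400,-440,-10,0,0,0,0,-400,-440,-10,0,0,0,0]' >/dev/null; python3 - <<'E'
from h import *
go(.502,-.3445,.27,5)
E
```

```text
shift [-416.5  207.2    4.9] turn [0.  0.  0.6] | 0.6
shift [-416.5  207.2    4.9] turn [-1.000e-01  0.000e+00 -1.794e+02] | 179.4
pos [0.2553 0.0499 0.2747] q [-0.25 -0.12  2.14 -0.    1.12 -0.34] t 1.45 F [ 0.3 -1.4  0.9] w 0.0866 gf 0.0
```

```bash
python3 -m crank '[0,40,0,0,0,0,0,0,80,0,0,0,0,0,-40,115,0,0,0,0,0,-80,125,0,0,0,0,0,-120,135,0,0,0,0,0]' >/dev/null; python3 - <<'E'
from h import *
go(.502,-.3445,.22,5)
E
```

```text
shift [-304.4   71.6   55.6] turn [0.1 0.  0.6] | 0.6
shift [-304.4   71.6   55.6] turn [-1.000e-01  2.000e-01 -1.794e+02] | 179.4
pos [ 0.4011 -0.0484  0.2753] q [-0.4   0.14  1.87  0.    1.13 -0.5 ] t 1.87 F [-0. -0. -0.] w 0.0873 gf 0.0
```

```bash
python3 -m crank '[-40,10,0,0,0,0,0,-80,20,0,0,0,0,0,-120,30,0,0,0,0,0,-160,40,0,0,0,0,0,-200,50,0,0,0,0,0]' >/dev/null;  python3 -m crank '[-40,10,10,0,0,0,0,-80,20,20,0,0,0,0,-105,22,55,0,0,0,0,-105,22,55,0,0,0,0,-105,22,55,0,0,0,0]' >/dev/null; python3 - <<'E'
from h import *
go(.502,-.3445,.041,5)
c=robot.camera("top");cv2.imwrite("pics/s1.png",cv2.resize(c["pixels"][230:370,370:530,::-1],None,fx=4,fy=4,interpolation=cv2.INTER_CUBIC))
E
```

```text
shift [ -1.7   4.1 175.5] turn [-0.2 -0.3  0.3] | 0.5
shift [ -1.7   4.1 175.5] turn [   0.5   -0.4 -179.7] | 179.7
pos [ 0.4986 -0.3441  0.2165] q [-0.79  0.51  1.48  0.    1.17 -0.88] t 2.7 F [-0.6 -0.9  0. ] w 0.0868 gf 0.0
```

View pics/s1.png

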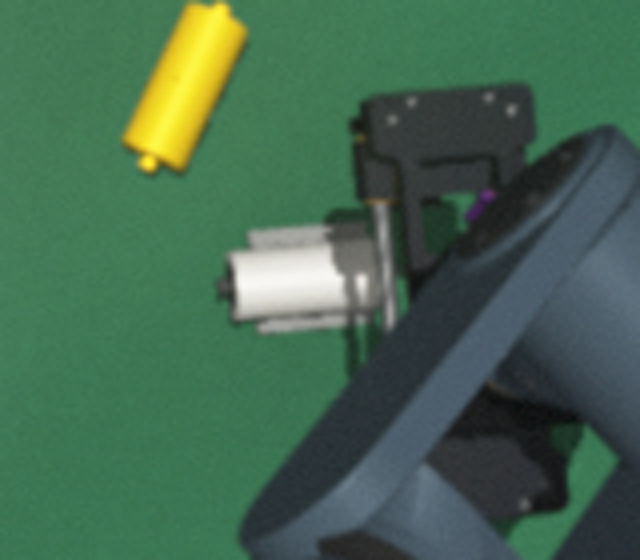

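The open gripper stands over the spare (crop around (310,285)), its long body side across the roller. It is ready to go down.

```bash
python3 -m crank '[-1,4,30,0,0,0,0,-1,4,60,0,0,0,0,-1,4,90,0,0,0,0,-1,4,115,0,0,0,0,-1,4,130,0,0,0,0]' >/dev/null; python3 - <<'E'
from h import *
go(.502,-.3445,.041,5)
E
```

```text
shift [-2.3 -1.9 48.4] turn [-0.1 -0.1  0.6] | 0.6
shift [-2.3 -1.9 48.4] turn [ 1.000e-01 -1.000e-01 -1.794e+02] | 179.4
pos [ 0.5037 -0.3421  0.0894] q [-0.78  0.67  1.58  0.    0.89 -0.88] t 3.17 F [-0.1 -0.4  0. ] w 0.0869 gf 0.0
```

```bash
python3 -m crank '[-2,-2,15,0,0,0,0,-2,-2,30,0,0,0,0,-2,-2,40,0,0,0,0,-2,-2,46,0,0,0,0,-2,-2,46,0,0,0,0]' >/dev/null; python3 - <<'E'
from h import *
go(.502,-.3445,.041,5)
E
```

```text
shift [ 1.1 -0.3  3. ] turn [-0.  -0.   0.5] | 0.5
shift [ 1.1 -0.3  3. ] turn [   0.    -0.  -179.5] | 179.5
pos [ 0.5024 -0.3456  0.044 ] q [-0.79  0.74  1.6   0.    0.81 -0.88] t 3.58 F [-0.6  0.1  0.2] w 0.0868 gf 0.0
```

```bash
python3 -m crank '[0,0,2,0,0,0,0,0,0,2,0,0,0,100,0,0,2,0,0,0,180,0,0,2,0,0,0,180,0,0,2,0,0,0,180]' 20; python3 -m crank '[0,0,0,0,0,0,180,0,0,0,0,0,0,180,0,0,0,0,0,0,180,0,0,0,0,0,0,180,0,0,0,0,0,0,180]'
```

```text
time: 4.0
position: [0.5026, -0.3469, 0.0424]
tool_rot: [0.673, 0.74, -0.0, 0.0]
ft_force: [0.2, 0.4, -0.2]
grip_width: 0.0682
grip_force: 0.0
time: 4.42
position: [0.5023, -0.3466, 0.0418]
tool_rot: [0.673, 0.74, 0.0, -0.0]
ft_force: [-0.0, 0.5, -1.0]
grip_width: 0.035
grip_force: 0.0
```

```bash
python3 - <<'E'
from h import *
o=robot.get_obs();print(o["grip_width"],o["grip_force"])
c=robot.camera("top");d=robot.camera("scene")
a=cv2.resize(c["pixels"][250:350,390:490,::-1],None,fx=4,fy=4,interpolation=cv2.INTER_CUBIC)
b=cv2.resize(d["pixels"][130:230,260:360,::-1],None,fx=4,fy=4,interpolation=cv2.INTER_CUBIC)
cv2.imwrite("pics/s2.png",np.hstack([a,b]))
E
```

```text
0.035028060975200344 0.0
```

View pics/s2.png

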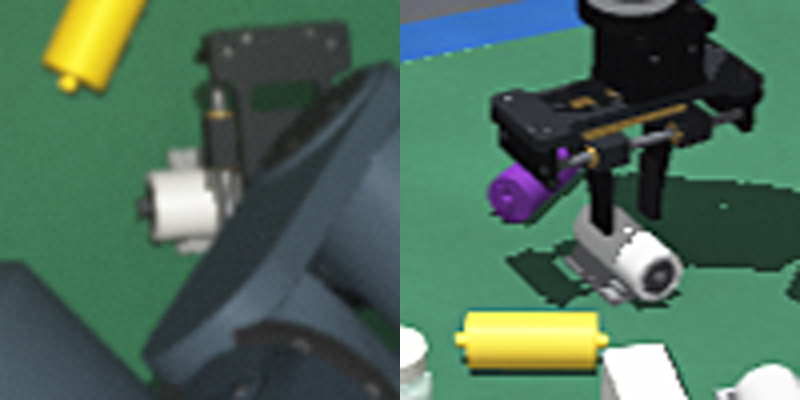

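The spare is between the fingers (right half, around (625,250)), but the opening reads 35 mm. One more settling call will show whether the fingers have stopped.

```bash
python3 -m crank '[0,0,0,0,0,0,180,0,0,0,0,0,0,180,0,0,0,0,0,0,180,0,0,0,0,0,0,180,0,0,0,0,0,0,180]'
```

```text
time: 4.93
position: [0.5023, -0.3466, 0.0419]
tool_rot: [0.673, 0.74, -0.0, 0.0]
ft_force: [-0.2, -0.1, -0.4]
grip_width: 0.0258
grip_force: 0.0
```

```bash
python3 - <<'E'
from h import *
def proj(c,P):
    E=np.linalg.inv(c["extrinsics"]);r=cv2.Rodrigues(E[:3,:3])[0]
    return cv2.projectPoints(np.array(P,float),r,E[:3,3],c["intrinsics"],np.array([c["k1"],0,0,0,0.]))[0].reshape(-1,2)
o=robot.get_obs();p=o["position"];T=R.from_quat(o["tool_rot"]);w=o["grip_width"]/2
print(p,T.as_matrix().round(3).tolist(),w)
P=[p+T.apply([0,s*w,.025]) for s in(1,-1)]+[[.502,-.3445,.026],[.502+.0039,-.3445+.045,.026]]
d=robot.camera("scene");print(proj(d,P),"crop",(proj(d,P)-[270,140])*6.5)
cv2.imwrite("pics/s3.png",cv2.resize(d["pixels"][140:230,270:360,::-1],None,fx=6.5,fy=6.5,interpolation=cv2.INTER_CUBIC))
E
```

```text
[ 0.50234124 -0.34662272  0.04187261] [[-0.095, 0.995, 0.0], [0.995, 0.095, -0.0], [-0.0, 0.0, -1.0]] 0.012879811963763711
[[311.7334693  193.71880318]
 [318.90549554 191.42829912]
 [315.80241001 190.35313589]
 [321.35173618 198.09982643]] crop [[271.26755042 349.17222068]
 [317.88572101 334.28394431]
 [297.71566509 327.29538329]
 [333.78628519 377.64887179]]
```

View pics/s3.png

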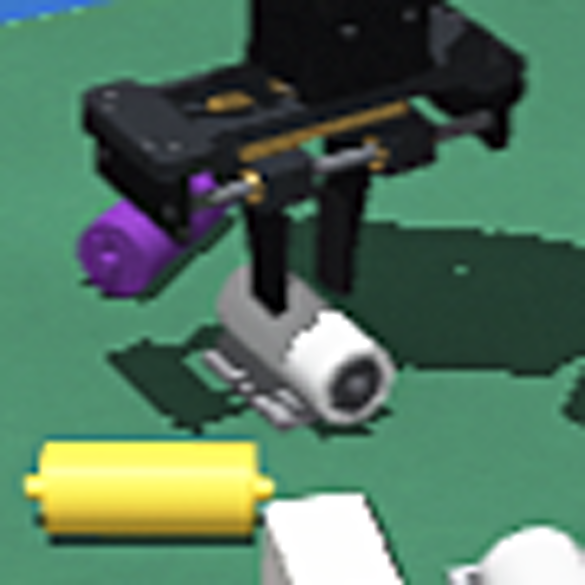

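The left fingertip shows at crop (270,312), where the reported pose predicts about (271,349). So the real fingertips sit roughly 22 to 25 mm higher than reported pose plus nose length. They closed over the roller's top without gripping it, and the roller hasn't moved. I'll open and go down in small steps, watching the force.

```bash
python3 -m crank '[0,0,0,0,0,0,0,0,0,0,0,0,0,0,0,0,0,0,0,0,0,0,0,0,0,0,0,0,0,0,0,0,0,0,0]' | tail -2;python3 -m crank '[0,0,0,0,0,0,0,0,0,0,0,0,0,0,0,0,0,0,0,0,0,0,0,2,0,0,0,0,0,0,4,0,0,0,0]'; python3 -m crank '[0,0,2,0,0,0,0,0,0,4,0,0,0,0,0,0,6,0,0,0,0,0,0,8,0,0,0,0,0,0,8,0,0,0,0]'
```

```text
grip_width: 0.0512
grip_force: 0.0
time: 5.82
position: [0.5024, -0.3467, 0.0378]
tool_rot: [0.673, 0.74, -0.0, 0.0]
ft_force: [0.6, 0.4, -0.9]
grip_width: 0.0828
grip_force: 0.0
time: 6.23
position: [0.5021, -0.3464, 0.0293]
tool_rot: [0.673, 0.74, 0.0, -0.0]
ft_force: [-0.9, 1.0, 0.3]
grip_width: 0.0867
grip_force: 0.0
```

```bash
python3 -m crank '[0,0,2,0,0,0,0,0,0,4,0,0,0,0,0,0,5,0,0,0,0,0,0,6,0,0,0,0,0,0,7,0,0,0,0]'; python3 -m crank '[0,0,2,0,0,0,0,0,0,4,0,0,0,0,0,0,4,0,0,0,0,0,0,4,0,0,0,0,0,0,4,0,0,0,0]'
```

```text
time: 6.65
position: [0.5023, -0.3466, 0.0228]
tool_rot: [0.673, 0.74, -0.0, 0.0]
ft_force: [0.0, -0.4, 0.1]
grip_width: 0.087
grip_force: 0.0
time: 7.07
position: [0.5023, -0.3466, 0.0188]
tool_rot: [0.673, 0.74, 0.0, -0.0]
ft_force: [-0.4, 1.6, -0.4]
grip_width: 0.0871
grip_force: 0.0
```

No contact even with the nominal tips below the bench, so the true tips are about 24 to 25 mm above nominal, that is, at the reported z. Closing now.

```bash
python3 -m crank '[0,0,1,0,0,0,100,0,0,1,0,0,0,180,0,0,1,0,0,0,180,0,0,1,0,0,0,180,0,0,1,0,0,0,180]' 20|tail -2; python3 -m crank '[0,0,0,0,0,0,180,0,0,0,0,0,0,180,0,0,0,0,0,0,180,0,0,0,0,0,0,180,0,0,0,0,0,0,180]'
```

```text
grip_width: 0.0616
grip_force: 0.0
time: 7.9
position: [0.5025, -0.3467, 0.0179]
tool_rot: [0.673, 0.74, 0.0, 0.0]
ft_force: [0.8, -0.4, 0.9]
grip_width: 0.0394
grip_force: 20.0
```

```bash
python3 -m crank '[0,0,-15,0,0,0,180,0,0,-45,0,0,0,180,0,0,-80,0,0,0,180,0,0,-115,0,0,0,180,0,0,-140,0,0,0,180]' |tail -3; python3 -m crank '[0,0,-30,0,0,0,180,0,0,-60,0,0,0,180,0,0,-85,0,0,0,180,0,0,-100,0,0,0,180,0,0,-100,0,0,0,180]'; python3 - <<'E'
from h import *
go(.55,.0068,.27,-12.9)
d=robot.camera("scene");E=np.linalg.inv(d["extrinsics"])
P=robot.get_obs()["position"];q=E[:3,:3]@P+E[:3,3];u=(d["intrinsics"]@(q/q[2]))[:2];print(u)
x,y=(u-[65,65]).astype(int);cv2.imwrite("pics/s4.png",cv2.resize(d["pixels"][max(y,0):y+130,x:x+130,::-1],None,fx=4.5,fy=4.5,interpolation=cv2.INTER_CUBIC));print(x,y)
E
```

```text
ft_force: [-0.7, -0.4, -1.1]
grip_width: 0.0396
grip_force: 20.0
time: 8.73
position: [0.5038, -0.348, 0.2618]
tool_rot: [0.673, 0.74, -0.0, 0.004]
ft_force: [1.1, -0.5, -1.8]
grip_width: 0.0392
grip_force: 20.0
shift [348.7  79.8  -9.9] turn [ 0.3  0.3 18.4] | 18.4
shift [348.7  79.8  -9.9] turn [  -0.4    0.5 -161.6] | 161.6
pos [ 0.5038 -0.348   0.2618] q [-0.79  0.46  1.42 -0.    1.25 -0.88] t 8.73 F [ 1.1 -0.5 -1.8] w 0.0392 gf 20.0
[316.82588    117.50250056]
251 52
```

View pics/s4.png

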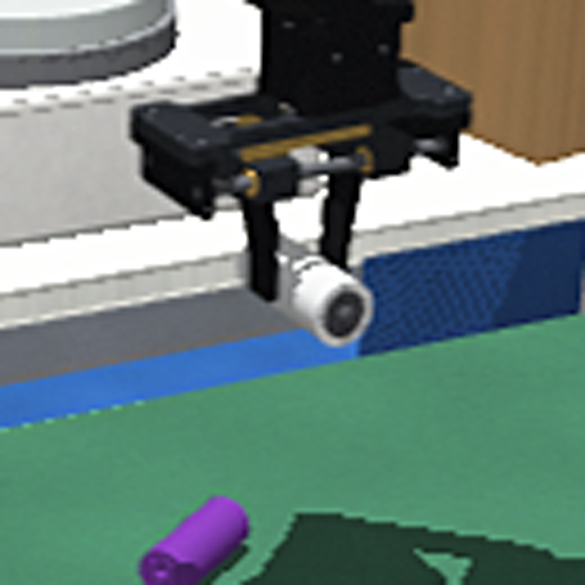

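The roller is held level; its near end face is at crop (347,310).

```bash
python3 - <<'E'
from h import *
c=robot.camera("scene")
for z in(.265,.270,.275):print(z,cast(c,[[328.1,120.9]],z).round(4))
E
python3 -m crank '[30,7,0,0,0,4,180,70,16,0,0,0,8,180,110,25,0,0,0,12,180,150,34,0,0,0,16,180,190,43,0,0,0,18,180]' |tail -3; python3 - <<'E'
from h import *
go(.55,.0068,.25,-12.9)
E
```

```text
0.265 [[ 0.4907 -0.3042  0.265 ]]
0.27 [[ 0.4961 -0.2943  0.27  ]]
0.275 [[ 0.5014 -0.2845  0.275 ]]
ft_force: [0.6, -0.3, -1.6]
grip_width: 0.0395
grip_force: 20.0
shift [159.4 -10.9   5.5] turn [-0.3 -0.1  0.1] | 0.3
shift [159.4 -10.9   5.5] turn [ 1.000e-01 -5.000e-01 -1.799e+02] | 179.9
pos [ 0.5254 -0.1511  0.2552] q [-0.48  0.38  1.58  0.    1.19 -0.26] t 9.25 F [ 0.6 -0.3 -1.6] w 0.0395 gf 20.0
```

```bash
python3 -m crank '[40,-3,0,0,0,0,180,80,-6,0,0,0,0,180,120,-9,3,0,0,0,180,148,-11,5,0,0,0,180,158,-11,5,0,0,0,180]' |tail -3; python3 - <<'E'
from h import *
go(.55,.0058,.155,-12.9)
E
```

```text
ft_force: [0.2, 0.4, -2.2]
grip_width: 0.0393
grip_force: 20.0
shift [-1.8  2.6 95. ] turn [-0.4 -0.1  0.6] | 0.7
shift [-1.8  2.6 95. ] turn [ 1.000e-01 -6.000e-01 -1.794e+02] | 179.4
pos [0.5484 0.0079 0.25  ] q [-0.19  0.39  1.58  0.    1.18  0.02] t 9.67 F [ 0.2  0.4 -2.2] w 0.0393 gf 20.0
```

```bash
python3 -m crank '[-2,2,20,0,0,0,180,-2,2,45,0,0,0,180,-2,2,65,0,0,0,180,-2,2,78,0,0,0,180,-2,2,80,0,0,0,180]' |tail -3; python3 - <<'E'
from h import *
go(.55,.0058,.145,-12.9)
c=robot.camera("scene");cv2.imwrite("pics/s5.png",cv2.resize(c["pixels"][180:310,290:430,::-1],None,fx=4.2,fy=4.2,interpolation=cv2.INTER_CUBIC))
E
```

```text
ft_force: [0.2, -1.1, -2.2]
grip_width: 0.0394
grip_force: 20.0
shift [ 5.1  0.3 23.4] turn [-0.6  0.   0.3] | 0.7
shift [ 5.1  0.3 23.4] turn [-1.000e-01 -9.000e-01 -1.797e+02] | 179.7
pos [0.5488 0.0009 0.1684] q [-0.2   0.49  1.67 -0.    0.99  0.02] t 10.08 F [ 0.2 -1.1 -2.2] w 0.0394 gf 20.0
```

View pics/s5.png

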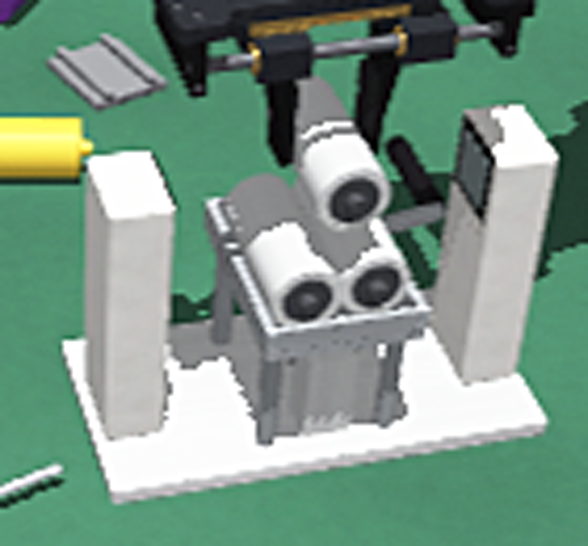

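Spare held above the gap: its end face is at crop (357,200), the lower rollers' ends at (308,298) and (378,285). I'll compute the offset from these.

```bash
python3 - <<'E'
from h import *
c=robot.camera("scene")
f=lambda u,v:(290+u/4.2-.4,180+v/4.2-.4)
a=cast(c,[f(357,200)],.1765);b=cast(c,[f(308,298),f(378,285)],.116);print(a,b,b.mean(0))
X=np.array([.9748,-.2233,0]);Y=np.array([.2233,.9748,0])
d=(a-b.mean(0))[0];print("spare minus base mid, gauge x,y:",d@X,d@Y)
e=b.mean(0)-[.55,.0068,0];print("base ends rel cradle:",e@X,e@Y, "diff",(b[0]-b[1])@X,(b[0]-b[1])@Y)
go(.55,.0058,.145,-12.9)
E
```

```text
[[0.55868307 0.05346356 0.1765    ]] [[0.58114924 0.05108079 0.116     ]
 [0.54090683 0.05772183 0.116     ]] [0.56102803 0.05440131 0.116     ]
spare minus base mid, gauge x,y: -0.0020764677659486567 -0.0014377484555764958
base ends rel cradle: 0.00012075393142645195 0.04886431804458525 diff 0.04071124441095086 0.0025124494939154623
shift [ 4.9 -2.  26.1] turn [-0.2  0.   0.3] | 0.4
shift [ 4.9 -2.  26.1] turn [  -0.    -0.4 -179.7] | 179.7
pos [5.510e-01 5.000e-04 1.711e-01] q [-0.2   0.49  1.66 -0.    0.99  0.02] t 10.18 F [-0.4 -0.6 -2.1] w 0.0392 gf 20.0
```

```bash
python3 -m crank '[1,0,4,0,0,0,180,2,0,9,0,0,0,180,2,0,14,0,0,0,180,2,0,18,0,0,0,180,2,0,20,0,0,0,180]'; python3 - <<'E'
from h import *
go(.55,.0058,.1424,-12.9)
E
```

```text
time: 10.6
position: [0.5524, 0.0029, 0.1525]
tool_rot: [0.78, 0.626, -0.0, -0.0]
ft_force: [0.2, 0.3, -2.2]
grip_width: 0.0394
grip_force: 20.0
shift [ 2.3 -2.9 10.1] turn [-0.   0.   0.4] | 0.4
shift [ 2.3 -2.9 10.1] turn [  -0.    -0.  -179.6] | 179.6
pos [0.5524 0.0029 0.1525] q [-0.2   0.52  1.68 -0.    0.94  0.02] t 10.6 F [ 0.2  0.3 -2.2] w 0.0394 gf 20.0
```

```bash
python3 -m crank '[-1,-1,2,0,0,0,180,-1,-1,4,0,0,0,180,-1,-1,6,0,0,0,180,-1,-1,7,0,0,0,180,-1,-1,8,0,0,0,180]'; python3 -m crank '[0,0,1,0,0,0,180,0,0,2,0,0,0,180,0,0,2,0,0,0,180,0,0,2,0,0,0,180,0,0,2,0,0,0,180]'
```

```text
time: 11.02
position: [0.5515, 0.002, 0.1448]
tool_rot: [0.78, 0.626, 0.0, 0.0]
ft_force: [0.0, -0.0, -1.3]
grip_width: 0.0398
grip_force: 20.0
time: 11.43
position: [0.5515, 0.002, 0.1429]
tool_rot: [0.78, 0.626, 0.0, 0.0]
ft_force: [-0.6, 0.1, -2.2]
grip_width: 0.0395
grip_force: 20.0
```

```bash
python3 -m crank '[0,0,0.5,0,0,0,180,0,0,1,0,0,0,180,0,0,1,0,0,0,180,0,0,1,0,0,0,180,0,0,1,0,0,0,180]'|sed -n '2p;4p'; python3 -m crank '[0,0,0.5,0,0,0,180,0,0,1,0,0,0,180,0,0,1,0,0,0,180,0,0,1,0,0,0,180,0,0,1,0,0,0,180]'|sed -n '2p;4p'
```

```text
position: [0.5515, 0.002, 0.1422]
ft_force: [-1.6, 1.0, 2.4]
position: [0.5515, 0.002, 0.1421]
ft_force: [-3.5, -0.7, 7.7]
```

```bash
python3 -m crank '[0,0,-1,0,0,0,180,0,0,-1,0,0,0,130,0,0,-1,0,0,0,120,0,0,-1,0,0,0,100,0,0,-1,0,0,0,60]'; python3 -m crank '[0,0,0,0,0,0,40,0,0,0,0,0,0,40,0,0,0,0,0,0,40,0,0,0,0,0,0,40,0,0,0,0,0,0,40]'; python3 - <<'E'
from h import *
c=robot.camera("scene");cv2.imwrite("pics/s6.png",cv2.resize(c["pixels"][180:310,290:430,::-1],None,fx=4.2,fy=4.2,interpolation=cv2.INTER_CUBIC))
E
```

```text
time: 12.68
position: [0.5515, 0.002, 0.1416]
tool_rot: [0.78, 0.626, -0.0, -0.0]
ft_force: [-0.3, 0.3, 0.7]
grip_width: 0.0527
grip_force: 0.0
time: 13.1
position: [0.5514, 0.0021, 0.1418]
tool_rot: [0.78, 0.626, 0.0, 0.0]
ft_force: [-0.6, 0.1, 0.4]
grip_width: 0.0728
grip_force: 0.0
```

View pics/s6.png

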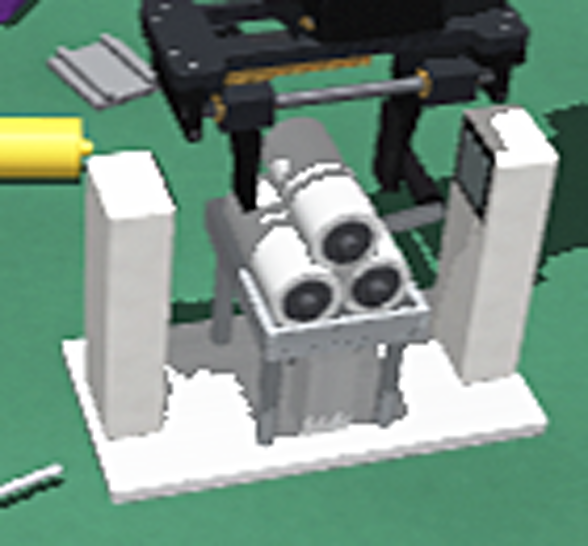

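The spare is nested: its end face at crop (348,240), with the lower ends at (308,298) and (378,285). The fingers are clear of it. Retreat and go above the handle.

```bash
python3 -m crank '[0,0,-8,0,0,0,40,0,0,-25,0,0,0,40,0,0,-55,0,0,0,40,0,0,-85,0,0,0,40,0,0,-105,0,0,0,40]'|sed -n '2p;4p'; python3 - <<'E'
from h import *
go(.420,-.0845,.2,-12.9)
E
```

```text
position: [0.5524, 0.0019, 0.2501]
ft_force: [0.6, -0.4, 0.2]
shift [-113.1 -110.7   49.7] turn [ 0.2 -0.   0.4] | 0.4
shift [-113.1 -110.7   49.7] turn [   0.     0.3 -179.6] | 179.6
pos [0.5524 0.0019 0.2501] q [-0.2   0.39  1.58  0.    1.17  0.02] t 13.57 F [ 0.6 -0.4  0.2] w 0.0731 gf 0.0
```

```bash
python3 -m crank '[-25,-25,0,0,0,0,40,-50,-50,0,0,0,0,40,-80,-80,0,0,0,0,40,-105,-105,0,0,0,0,40,-113,-111,10,0,0,0,40]'|sed -n '2p;4p';  python3 -m crank '[0,0,20,0,0,0,40,0,0,50,0,0,0,40,0,0,75,0,0,0,40,0,0,90,0,0,0,40,0,0,90,0,0,0,40]'|sed -n '2p;4p'; python3 - <<'E'
from h import *
go(.420,-.0845,.05,-12.9)
c=robot.camera("scene");d=robot.camera("top")
a=cv2.resize(c["pixels"][160:300,320:440,::-1],None,fx=3.3,fy=3.3,interpolation=cv2.INTER_CUBIC)
b=cv2.resize(d["pixels"][250:390,270:390,::-1],None,fx=3.3,fy=3.3,interpolation=cv2.INTER_CUBIC)
cv2.imwrite("pics/s7.png",np.hstack([a,b]))
E
```

```text
position: [0.4149, -0.0851, 0.2383]
ft_force: [0.5, 0.1, -1.0]
position: [0.4166, -0.0835, 0.145]
ft_force: [0.5, 0.6, 0.4]
shift [-0.4  4.  95. ] turn [-0.3 -0.1  0.3] | 0.5
shift [-0.4  4.  95. ] turn [ 1.000e-01 -5.000e-01 -1.797e+02] | 179.7
pos [ 0.4166 -0.0835  0.145 ] q [-0.46  0.39  1.99 -0.    0.77 -0.24] t 14.4 F [0.5 0.6 0.4] w 0.0734 gf 0.0
```

View pics/s7.png

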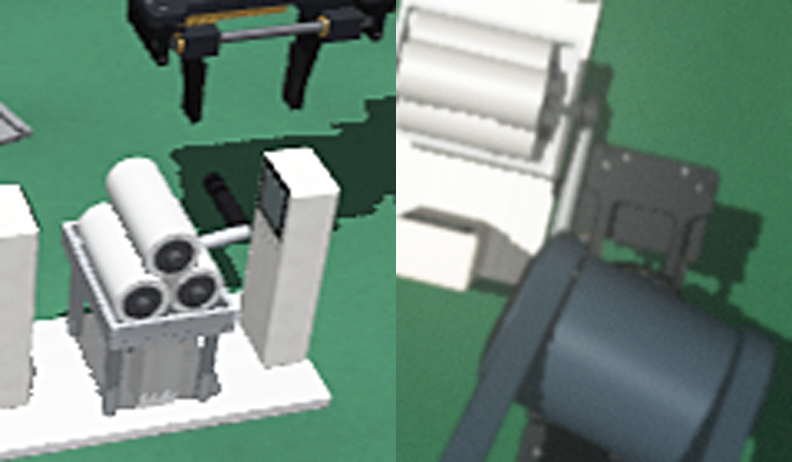

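The spare is still nested, and the gripper straddles the handle from above: tips at about (195,118) and (295,105), bar at (225,200).

```bash
python3 - <<'E'
from h import *
c=robot.camera("scene");print(cast(c,[[320+245/3.3-.4,160+112/3.3-.4]],.145),cast(c,[[320+(212+236)/6.6-.4,160+(180+222)/6.6-.4]],.064))
E
python3 -m crank '[0,4,15,0,0,0,40,0,4,35,0,0,0,40,0,4,55,0,0,0,40,0,4,68,0,0,0,40,0,4,70,0,0,0,40]'|sed -n '2p;4p'; python3 - <<'E'
from h import *
go(.420,-.0845,.05,-12.9)
E
```

```text
[[ 0.41230816 -0.08193028  0.145     ]] [[ 0.42184528 -0.0798406   0.064     ]]
position: [0.4226, -0.0851, 0.0765]
ft_force: [-0.4, -0.2, -0.4]
shift [-0.  -2.7 26.5] turn [-0.  -0.   0.4] | 0.4
shift [-0.  -2.7 26.5] turn [   0.    -0.  -179.6] | 179.6
pos [ 0.4226 -0.0851  0.0765] q [-0.46  0.54  2.03 -0.    0.57 -0.24] t 14.97 F [-0.4 -0.2 -0.4] w 0.0733 gf 0.0
```

```bash
python3 -m crank '[0,-1,8,0,0,0,40,0,-1,16,0,0,0,40,0,-1,22,0,0,0,40,0,-1,25,0,0,0,40,0,-1,25,0,0,0,40]'|sed -n '2p;4p';  python3 -m crank '[0,0,0,0,0,0,150,0,0,0,0,0,0,235,0,0,0,0,0,0,235,0,0,0,0,0,0,235,0,0,0,0,0,0,235]' 25; python3 -m crank '[0,0,0,0,0,0,235,0,0,0,0,0,0,235,0,0,0,0,0,0,235,0,0,0,0,0,0,235,0,0,0,0,0,0,235]'
```

```text
position: [0.4214, -0.0848, 0.0515]
ft_force: [0.6, 0.5, 0.0]
time: 15.8
position: [0.4216, -0.0848, 0.0521]
tool_rot: [0.78, 0.626, 0.0, 0.0]
ft_force: [-1.6, 0.4, -0.7]
grip_width: 0.0477
grip_force: 0.0
time: 16.22
position: [0.4202, -0.0844, 0.0517]
tool_rot: [0.78, 0.626, -0.001, -0.001]
ft_force: [-0.2, -0.3, 0.3]
grip_width: 0.0151
grip_force: 25.1
```

```bash
python3 -c "
import numpy as np
for s in (.17,.45,.73,1.01,1.29):
  a=s+.056*np.arange(1,6);print(s,np.c_[110*(np.cos(s)-np.cos(a)),-110*(np.sin(a)-np.sin(s))].round(1).tolist())"
```

```text
0.17 [[1.2, -6.0], [2.8, -12.0], [4.6, -17.9], [6.8, -23.6], [9.4, -29.2]]
0.45 [[2.8, -5.5], [6.0, -10.8], [9.4, -15.9], [13.1, -20.8], [17.1, -25.5]]
0.73 [[4.2, -4.5], [8.7, -8.7], [13.4, -12.7], [18.3, -16.4], [23.5, -19.8]]
1.01 [[5.3, -3.1], [10.8, -6.0], [16.4, -8.5], [22.2, -10.7], [28.0, -12.5]]
1.29 [[6.0, -1.5], [12.0, -2.7], [18.1, -3.6], [24.2, -4.1], [30.4, -4.3]]
```

```bash
python3 -m crank '[0,1.2,-6,0,0,0,235,0,2.8,-12,0,0,0,235,0,4.6,-18,0,0,0,235,0,6.8,-23.6,0,0,0,235,0,9.4,-29.2,0,0,0,235]' 35
```

```text
time: 16.63
position: [0.4297, -0.0865, 0.0815]
tool_rot: [0.78, 0.626, -0.001, -0.001]
ft_force: [-4.3, -1.1, -5.2]
grip_width: 0.0151
grip_force: 35.0
```

```bash
python3 -m crank '[0,2.8,-5.5,0,0,0,235,0,6,-10.8,0,0,0,235,0,9.4,-16,0,0,0,235,0,13,-20.8,0,0,0,235,0,17,-25.5,0,0,0,235]'; python3 -m crank '[0,4.2,-4.5,0,0,0,235,0,8.7,-8.7,0,0,0,235,0,13.4,-12.7,0,0,0,235,0,18.3,-16.4,0,0,0,235,0,23.5,-19.8,0,0,0,235]'
```

```text
time: 17.05
position: [0.4466, -0.0903, 0.107]
tool_rot: [0.78, 0.626, -0.001, -0.001]
ft_force: [-4.9, -1.4, -4.9]
grip_width: 0.0149
grip_force: 35.0
time: 17.47
position: [0.4696, -0.0954, 0.1267]
tool_rot: [0.78, 0.626, -0.001, -0.001]
ft_force: [-4.8, -2.5, -4.7]
grip_width: 0.0147
grip_force: 35.0
```

```bash
python3 -m crank '[0,5.3,-3.1,0,0,0,235,0,10.8,-6,0,0,0,235,0,16.4,-8.5,0,0,0,235,0,22.2,-10.7,0,0,0,235,0,28,-12.5,0,0,0,235]'; python3 -m crank '[0,6,-1.5,0,0,0,235,0,12,-2.7,0,0,0,235,0,18,-3.6,0,0,0,235,0,24,-4.1,0,0,0,235,0,29,-4.3,0,0,0,235]'; python3 -m crank '[0,0,0,0,0,0,235,0,0,0,0,0,0,235,0,0,0,0,0,0,235,0,0,0,0,0,0,235,0,0,0,0,0,0,235]'; python3 - <<'E'
from h import *
p=robot.get_obs()["position"]-[.4202,-.0844,.0517];dx=p@[.9748,-.2233,0];print(dx,p[2],"arm angle",np.arctan2(.0186+p[2],.1084-dx))
E
```

```text
time: 17.88
position: [0.4968, -0.1015, 0.139]
tool_rot: [0.78, 0.626, -0.001, -0.001]
ft_force: [-5.4, -1.0, -3.8]
grip_width: 0.0147
grip_force: 35.0
time: 18.3
position: [0.525, -0.1078, 0.1432]
tool_rot: [0.78, 0.626, -0.001, -0.001]
ft_force: [-4.9, -2.1, -3.2]
grip_width: 0.0146
grip_force: 35.0
time: 18.72
position: [0.5259, -0.108, 0.1433]
tool_rot: [0.78, 0.626, 0.0, 0.0]
ft_force: [-2.8, -1.4, -4.2]
grip_width: 0.0151
grip_force: 35.0
0.10829216084580813 0.09155249318047703 arm angle 1.5698173283480543
```

```bash
python3 - <<'E'
from h import *
c=robot.camera("scene");X=np.array([.9748,-.2233,0]);Y=np.array([.2233,.9748,0])
for p in blob(c,(350,215,395,262),lambda a:a.max(2)<75,12)[:5]:
    m=p.mean(0)
    for z in(.1665,.132):
        w=cast(c,[m],z)[0]-[.55,.0068,0];print(len(p),m.round(1),z,"gx,gy mm",(w@X*1e3).round(1),(w@Y*1e3).round(1))
E
```

```text
235 [387.  221.9] 0.1665 gx,gy mm -41.5 21.8
235 [387.  221.9] 0.132 gx,gy mm -61.9 -21.7
73 [372.9 231.6] 0.1665 gx,gy mm 1.6 49.5
73 [372.9 231.6] 0.132 gx,gy mm -16.4 7.5
70 [363.2 245.9] 0.1665 gx,gy mm 38.1 92.3
70 [363.2 245.9] 0.132 gx,gy mm 22.2 52.8
70 [379.9 242.4] 0.1665 gx,gy mm -0.7 88.5
70 [379.9 242.4] 0.132 gx,gy mm -18.8 48.7
```

```bash
python3 -c "
from rig import robot
print(robot.hand_in())"
```

```text
the job is handed in; nothing more can be done
None
```

I handed the job in with the spare nested on the two lower rollers and released, and the lever held by its handle at about 1.40 rad; the final image check agreed, but no verdict came back.

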